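# Show the otoscope tip to the inspection camera

## Task

Turn the wing knob on the charging dock clockwise, a quarter turn, until it clicks past its detent and the latch bar is clear of both instruments. Then lift out the otoscope (the instrument with the cone) and show it to the inspection camera: handle hanging upright, cone pointing straight into the lens, its tip on the lens axis 10 cm in front of the glass. Finish while still holding it there in the air, motionless; leave the other instrument in its well, the latch open, and everything else undisturbed.

Things in the scene. Friction and masses are not known exactly. Their poses are not given: they have to be found in the camera images.
- dock_top (a point): Centre of the top face of the fixed white charging dock, a block 110 (x) x 300 (y) x 50 mm high. Axes of the dock: y along its length, z up. Two round wells, 32 mm wide and 46 mm deep, lie at 105 mm either side along y; one instrument stands in each (which in which varies).
- latch_grip (a point): Centre of the black wing knob at the dock's middle, on its turning axis, 103 mm above the table. Wing: 42 mm long along this point's y, 14 mm thick along x, 34 mm high; the point turns with it. Its stem (28 mm) carries a steel latch bar 184 x 16 x 5 mm along y, top 63 mm above the table, whose ends lie over the instruments' collars when locked.
- latch (a joint): Angle of the wing knob, rad: 0 to 0.12 at the start (locked, bar over both collars); grows when turned clockwise seen from above; stop at 1.57. A spring detent resists with up to about 0.11 N m until 0.75, then helps it on to rest near 1.5 (open). Let go before 0.75 it springs back. Friction 0.025 N m.
- oto_head (a point): Centre of the otoscope's steel head, a block 38 (x) x 30 (y) x 36 (z) mm with flat sides; x points along the black cone (40 mm, on the +x face) to its tip, z up. Below it a 27 mm black handle: lower end 106 mm below this point, 44 mm collar 56 to 62 mm below, resting on the dock. In the dock this point is 112 mm above the table, x within 0.6 rad of the dock's +x. Loose, about 0.22 kg.
- oto_tip (a point): Tip of the otoscope's cone, 59 mm from oto_head along its x, same axes.
- oph_head (a point): Centre of the head of the other instrument (ophthalmoscope): same handle and collar, but the head is a 22 x 30 x 40 mm block without a cone, top 134 mm above the table. To be left in its well.
- cam_lens (a point): Centre of the lens glass of the inspection camera: a fixed 344 mm high post on a base plate, with a grey housing and 38 mm black barrel 270 to 320 mm above the table. x points from the glass back into the camera along the level lens axis (the lens looks along -x), z up. The post is 100 mm behind the glass.
- cam_view (a point): The point on the lens axis 100 mm in front of the glass, in the air, where the cone's tip is wanted. Same axes as cam_lens.
- otoscope: The otoscope as a whole; origin at the lower end of its handle, same axes as oto_head.
- sanitiser: Bystander: closed white bottle, 64 mm across, 190 mm high; origin at the middle of its underside. To be left alone.
- cup: Bystander: clear plastic cup, 72 mm across, 85 mm high; origin at the middle of its underside. To be left alone.
- tape_roll: Bystander: roll of paper tape lying flat, 68 mm across, 25 mm high; origin at the middle of its underside. To be left alone.
- punch: Bystander: black desk hole punch, 100 x 45 mm, 56 mm high; origin at the middle of its underside. To be left alone.
- penlight: Bystander: small metal penlight lying down, 125 mm long, 15 mm thick; origin at the middle of its underside. To be left alone.
- dish: Bystander: open steel instrument dish, 100 x 180 mm, 30 mm high; origin at the middle of its underside. To be left alone.

How it is judged:
By the outcome, as a careful person would: the job done as asked, in the order asked, and still so for the second after the job is handed in, while the arm keeps its last pose, push and grip.
It also fails if it takes over 54 s, if anything falls off the work surface, if the arm or the gripper's body presses on something with over 40 N, if the wrist force passes 120 N, or if a joint passes its speed limit or range.

## Robot

A 6-joint arm with a two-finger parallel gripper is mounted at the origin on the work surface. World frame = base frame: x ahead of the robot, y to its left, z up, the work surface at z = 0. Lengths are in mm, angles in degrees, forces in N, time in s.
With the tool pointing down it reaches from about 350 to 975 mm from the base axis. Payload 4.9 kg.
Tool frame: the origin (TCP) lies midway between the tips of the shut fingers; the grasp point (between the pads) lies 19 mm behind it; x points along the fingers, z is the direction in which the jaws open and shut, and the axes are right-handed (so a half turn about x gives the same grasp; the last joint's range is limited). The gripper opens to 85 mm and grips with 20 to 120 N. Pads are 22 mm wide; open, the fingers measure 114 mm over their backs; the gripper's body (76 mm by 85 mm) begins 54 mm behind the grasp point. The pads swing forward as they close: fully open they stand 13 mm farther back than shut.
Start: joints at [-72.25, 3.019, 92.412, -0, 84.569, -6.818], TCP at [259.855, -568.399, 231.304] pointing down, gripper open.
Joint ranges: [-172.51, 172.51], [-57.92, 126.97], [3.15, 148.05], [-58.71, 238.71], [5.1, 150.11], [-179.66, 179.66]. Speed limits (degrees/s): [147.25, 147.25, 180, 180, 180, 180].

## Interface

Orientations are given as [roll, pitch, yaw] about the fixed x, y, z axes, in that order (R = Rz(yaw) Ry(pitch) Rx(roll)).
In Python, from rig import read_state, get_image, calibration, sign_off gives the robot as it stands.
- The arm moves only by the tool jog_arm, never from a script. Its argument "increments" is a list of rows, each a list of 3 entries, a list of its own where there are three numbers: the opening, from -1 (shut) to 1 (fully open), then the shift along the world's x, y, z in cm, then the turn about the world's z in rad. A call has exactly 5 rows; each row is the pose to reach, as a shift and turn from the pose commanded when the call began; what a row does not reach only later rows make up. A row lasts 1/8 s, in which the tool goes at most 62.5 mm and 10.7 degrees, less where a joint would pass 70% of its speed; a pose out of reach is approached as far as the arm can. A call with a gripper value outside its range is refused whole. The fingers move at their own pace and stop on an object; "squeeze" is the grip in N (left out, the last holds). Time passes only in rows, so rows that repeat a pose let the fingers close, or fill a call up. It gives the time, the measured TCP pose, the force and the opening at its end, in the units of the state.
- read_state(): the state, without advancing time (a new reading comes with each control period).
- get_image(name): name is "scene" or "top" or "wrist"; returns (picture, depth): 420x560x3 uint8, red, green, blue; 420x560 float32, mm along the optical axis (not along the pixel's ray), 0 where there is no reading.
- calibration(name): a dict with "intrinsics" (3x3 intrinsics, pixels), "cam_to_world" (4x4, takes a point from camera to world coordinates). Camera axes: x right, y down, z forward; pixel columns grow to the right and rows downward; lengths in mm; the calibration is good to about 2 mm. The wrist camera is an equidistant fisheye: a pixel r from the principal point sees the ray r / f radians off the axis. A picture is of the moment at which its call begins: read the wrist's pose just before it. calibration takes no time and is no camera call; for the wrist camera it gives the pose at the moment of the call.
- sign_off(): hands the job in, once; it reports no verdict.
The state is a dict: "clock": time; "joints": joint angles; "qvel": joint speeds; "joint_torque": joint torques, N m; "tcp_pos": TCP position; "orientation": TCP orientation; "contact_force": force on the tool from outside, world axes, zero at the start; "wrist_torque": the same for the moment, N m; "opening": finger opening in mm.
Only numpy, scipy, OpenCV 4.12 (cv2) and the standard library are available. Lean on these libraries where they do the work, as an engineer would, in place of code of your own. Each camera call takes 0.05 s, during which the arm holds its last target. There are 200 camera calls.

## Working session

There is one attempt and no reset: what is moved stays moved. The work goes in short steps, Python scripts to look and compute and a tool call to move; the robot and the scene stay as the last step left them, time stands still between calls to the robot, and variables do not carry over. Pictures are saved under pics/ and viewed, about 8 in all and at most 12, crops included, and the job is handed in when it is done.

Besides the shell and the picture viewer there is one more tool, called after "Request:" by a JSON object that holds its "api" and its "payload". jog_arm: Moves the arm, as the interface text tells. Its arguments: {"type":"object","properties":{"increments":{"type":"array"},"squeeze":{"type":"number"}},"required":["increments"]}

```bash
mkdir -p pics; python3 - <<'E'
from rig import *
import numpy as np, cv2
s=read_state(); print(s)
for n in ("scene","top"):
    im,d=get_image(n); np.savez(f"{n}0.npz",im=im,d=d)
    c=calibration(n); np.savez(f"{n}_cal.npz",K=c["intrinsics"],T=c["cam_to_world"]); print(n,np.round(c["intrinsics"],1).tolist(),np.round(c["cam_to_world"],3).tolist())
    cv2.imwrite(f"pics/{n}0.png",im[:,:,::-1])
E
```

```text
{'clock': 0.0, 'joints': array([-7.22497912e+01,  3.05588469e+00,  9.24932366e+01,  4.11823603e-04,
        8.45678876e+01, -6.81853013e+00]), 'qvel': array([ 0.15331343,  0.07579026, -0.00599022,  0.04959915, -0.02933475,
        0.01785524]), 'joint_torque': array([ 8.39966342e-04, -3.93686163e+01, -3.70172381e+01,  8.15134081e-05,
        7.07957981e-03, -1.96600087e-05]), 'tcp_pos': array([ 259.67183877, -567.81364676,  230.06594954]), 'orientation': array([172.98075793,  89.88299031, 107.54945745]), 'contact_force': array([ 5.00212870e-01, -1.33186996e+00,  6.56286387e-05]), 'wrist_torque': array([-0.00963357,  0.00728735,  0.02621292]), 'opening': 85.29397204862093}
scene [[402.2, 0.0, 276.8], [0.0, 402.2, 211.2], [0.0, 0.0, 1.0]] [[-0.524, 0.587, -0.617, 1214.323], [0.852, 0.347, -0.393, 478.913], [-0.017, -0.731, -0.682, 852.3], [0.0, 0.0, 0.0, 1.0]]
top [[546.4, 0.0, 279.4], [0.0, 546.4, 202.0], [0.0, 0.0, 1.0]] [[0.024, -0.987, 0.162, 323.647], [-1.0, -0.027, -0.015, 80.4], [0.019, -0.162, -0.987, 1582.454], [0.0, 0.0, 0.0, 1.0]]
```

View pics/top0.png

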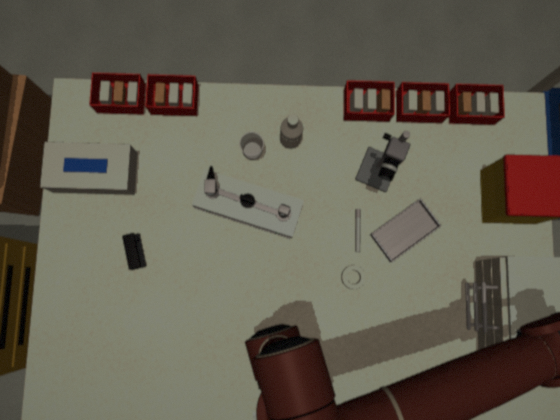

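View pics/scene0.png

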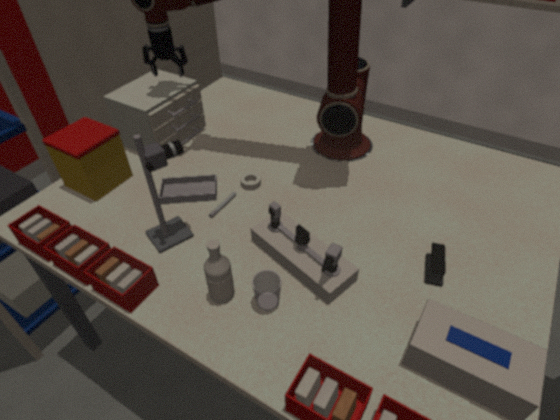

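The top view shows the dock centred near (248,206), the otoscope head at (211,185) with its cone tip at (211,167), the knob at (248,201), the ophthalmoscope at (284,211) and the inspection camera near (390,160). I'll build a world-frame height map and crop.

```bash
cat > h.py <<'E'
import numpy as np, cv2
def load(n,k=0):
    z=np.load(f"{n}{k}.npz"); c=np.load(f"{n}_cal.npz"); return z["im"],z["d"],c["K"],c["T"]
def cloud(d,K,T):
    v,u=np.mgrid[:d.shape[0],:d.shape[1]]
    p=np.stack([(u-K[0,2])/K[0,0]*d,(v-K[1,2])/K[1,1]*d,d],-1)
    w=p@T[:3,:3].T+T[:3,3]; w[d==0]=np.nan; return w
def ray(px,z,K,T):
    r=T[:3,:3]@np.linalg.solve(K,[px[0],px[1],1]); o=T[:3,3]
    return o+r*(z-o[2])/r[2]
def proj(P,K,T):
    p=T[:3,:3].T@(np.asarray(P)-T[:3,3]); q=K@p; return q[:2]/q[2]
E
python3 - <<'E'
from h import *
out=[]
for n,(u0,v0,u1,v1) in (("top",(185,110,435,260)),):
    im,d,K,T=load(n); a=cv2.resize(im[v0:v1,u0:u1],None,fx=3.2,fy=3.2,interpolation=cv2.INTER_CUBIC)
    a=np.clip(a.astype(float)*1.6,0,255).astype(np.uint8)
    cv2.imwrite("pics/topcrop.png",a[:,:,::-1])
im,d,K,T=load("scene")
a=im[110:290,130:370]; a=np.clip(cv2.resize(a,None,fx=3.3,fy=3.3,interpolation=cv2.INTER_CUBIC).astype(float)*1.6,0,255).astype(np.uint8)
cv2.imwrite("pics/scenecrop.png",a[:,:,::-1])
for n in ("top","scene"):
    im,d,K,T=load(n); w=cloud(d,K,T); ok=np.isfinite(w[...,2])
    roi=ok&(w[...,0]>350)&(w[...,0]<900)&(abs(w[...,1])<450)
    print(n,"table",np.nanmedian(w[...,2][roi&(abs(w[...,2])<15)]))
    for lo,hi in ((44,56),(57,70),(95,103),(108,118),(118,128),(128,140),(270,330),(335,360)):
        m=(roi&(w[...,2]>lo)&(w[...,2]<hi)).astype(np.uint8)
        k,l,st,ce=cv2.connectedComponentsWithStats(m)
        for i in range(1,k):
            if st[i,4]>=12:
                q=w[l==i]; print(lo,hi,st[i].tolist(),np.round(q.mean(0),0),np.round(q.min(0)[:2]),np.round(q.max(0)[:2]))
E
```

```text
top table -1.5259822282241657
44 56 [352, 97, 7, 14, 26] [ 868. -155.   50.] [ 855. -166.] [ 894. -150.]
44 56 [379, 96, 4, 14, 23] [ 879. -232.   51.] [ 858. -237.] [ 899. -229.]
44 56 [406, 97, 11, 15, 38] [ 872. -317.   51.] [ 856. -336.] [ 898. -310.]
44 56 [420, 97, 4, 7, 12] [ 891. -354.   52.] [ 881. -357.] [ 900. -350.]
44 56 [183, 98, 9, 8, 23] [863. 332.  51.] [855. 322.] [875. 346.]
44 56 [433, 98, 5, 15, 33] [ 875. -393.   51.] [ 856. -399.] [ 899. -389.]
44 56 [441, 98, 6, 15, 27] [ 877. -422.   51.] [ 857. -428.] [ 898. -411.]
44 56 [169, 100, 9, 6, 20] [858. 372.  50.] [854. 362.] [868. 386.]
44 56 [371, 101, 6, 7, 12] [ 872. -215.   53.] [ 863. -220.] [ 884. -204.]
44 56 [420, 105, 3, 7, 13] [ 866. -352.   51.] [ 858. -354.] [ 876. -350.]
44 56 [366, 107, 8, 4, 16] [ 858. -201.   50.] [ 856. -210.] [ 863. -191.]
44 56 [147, 109, 12, 2, 18] [837. 433.  50.] [835. 416.] [839. 450.]
44 56 [376, 115, 17, 4, 25] [ 837. -244.   50.] [ 835. -267.] [ 840. -220.]
44 56 [399, 115, 32, 5, 50] [ 837. -331.   50.] [ 835. -380.] [ 845. -289.]
44 56 [362, 116, 13, 2, 17] [ 837. -197
[... 7122 characters left out ...]
. 122.] [540.  32.] [565.  61.]
118 128 [296, 225, 11, 10, 45] [576. 146. 119.] [566. 128.] [588. 164.]
118 128 [324, 245, 18, 20, 116] [623. 250. 123.] [591. 233.] [649. 264.]
118 128 [204, 256, 26, 20, 156] [791.  42. 123.] [754.   4.] [809.  60.]
128 140 [153, 202, 7, 5, 24] [ 705. -229.  134.] [ 696. -238.] [ 710. -224.]
128 140 [269, 202, 12, 9, 71] [548.  48. 132.] [533.  32.] [561.  63.]
128 140 [326, 243, 16, 14, 103] [605. 249. 129.] [586. 234.] [626. 262.]
128 140 [206, 255, 21, 15, 145] [788.  38. 134.] [758.   7.] [804.  54.]
270 330 [135, 140, 49, 31, 798] [ 674. -209.  290.] [ 609. -249.] [ 724. -181.]
335 360 [133, 135, 8, 7, 43] [ 703. -231.  341.] [ 695. -242.] [ 711. -224.]
```

View pics/topcrop.png

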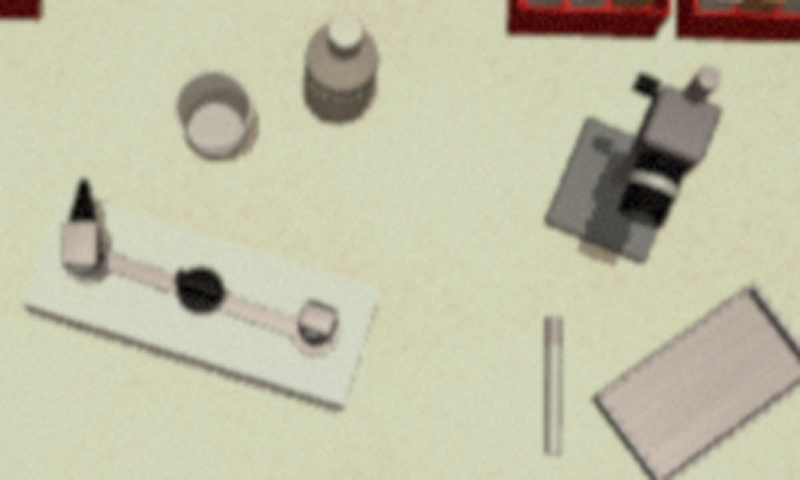

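View pics/scenecrop.png

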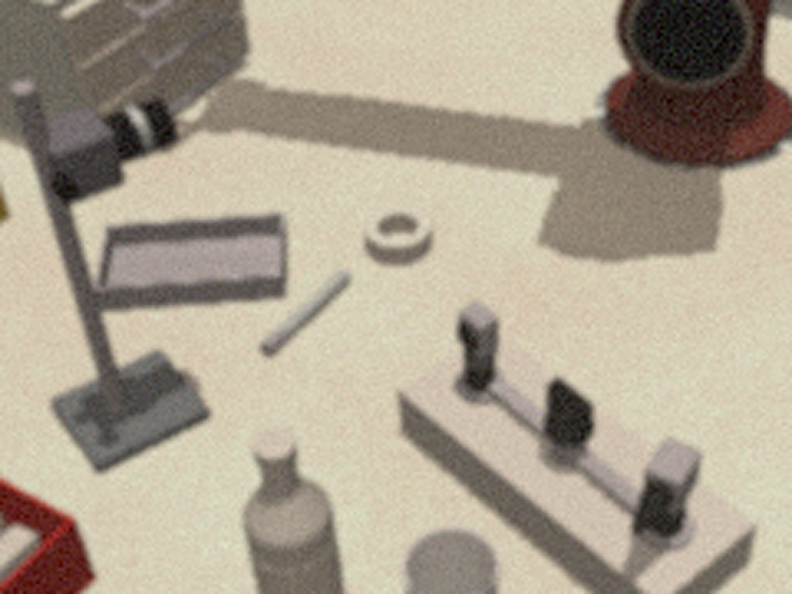

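The crops show the otoscope at the +y end with its cone along about +x and the bar locked over both collars. The camera barrel faces the robot, slightly towards +y. Next I'll refine with shape fits in both views.

```bash
python3 - <<'E'
from h import *
import sys
from rig import read_state
from scipy.spatial.transform import Rotation as Ro
s=read_state();print("R",np.round(Ro.from_euler('xyz',s["orientation"],degrees=True).as_matrix(),3).tolist())
def pca(q):
    c=q.mean(0); e=np.linalg.eigh(np.cov((q-c).T))[1][:,-1]; return c,np.degrees(np.arctan2(e[1],e[0]))
for n in ("top","scene"):
    im,d,K,T=load(n); w=cloud(d,K,T); x,y,z=np.moveaxis(w,-1,0); g=im.max(2).astype(int)
    print("==",n)
    box=(x>450)&(x<700)&(y>-40)&(y<330)
    # dock top: all points above 40 inside box, reproject to z=50 hull by dock-top mask
    m=box&(z>43)&(z<57); q=np.c_[x[m],y[m]].astype(np.float32)
    r=cv2.minAreaRect(q); print("dock rect",np.round(r[0],1),np.round(r[1],1),round(r[2],1))
    m=box&(z>58)&(z<67)&(np.hypot(x-575,y-148)<80); q=np.c_[x[m],y[m]]; c,a=pca(q); print("bar",np.round(c,1),a%180,m.sum())
    m=box&(z>100)&(np.hypot(x-575,y-148)<40); q=w[m]; print("wing",np.round(np.nanmedian(q,0),1),pca(q[:,:2])[1]%180,"zmax",np.percentile(q[:,2],95), m.sum())
    for nm,zz,cx,cy in (("oto head",130,602,249),("oph head",134,545,48)):
        m=box&(abs(z-zz)<4)&(np.hypot(x-cx,y-cy)<35); q=np.c_[x[m],y[m]].astype(np.float32); r=cv2.minAreaRect(q); print(nm,np.round(r[0],1),np.round(r[1],1),round(r[2],1),m.sum())
    m=(x>625)&(x<680)&(abs(y-250)<25)&(z>95)&(z<125); q=w[m]; i=np.argmax(q[:,0]); print("cone far",np.round(q[i]),pca(q[:,:2])[1],np.round(q.mean(0)))
    # camera
    near=(np.hypot(x-655,y+215)<110)
    m=near&(z>335); print("post top",np.round(np.nanmean(w[m],0),1),m.sum())
    m=near&(z>265)&(z<330)
    for k,mm in (("dark",m&(g<60)),("grey",m&(g>=60)),("ridge",m&(z>308)&(x<668))):
        q=w[mm]; c,a=pca(q[:,:2]); print(k,np.round(q.mean(0),1),round(a,1),np.round(q.min(0)),np.round(q.max(0)),mm.sum())
    m=near&(z>8)&(z<25); q=np.c_[x[m],y[m]].astype(np.float32); r=cv2.minAreaRect(q); print("base",np.round(r[0],1),np.round(r[1],1),round(r[2],1),np.median(z[m]))
E
```

```text
R [[-0.001, 0.909, 0.416], [0.002, 0.416, -0.909], [-1.0, 0.0, -0.002]]
== top
dock rect [571.5 147.8] [300.8 111.4] 73.8
bar [571.2 147.5] 71.02939264090088 196
wing [570.2 146.8 117.4] 71.22275988523654 zmax 123.0573273804606 91
oto head [600.  248.2] [29.4 36.1] 89.9 106
oph head [541.8  46.9] [27.6 20. ] 75.2 55
cone far [662. 252. 106.] -175.5209062781897 [640. 248. 116.]
post top [ 696.6 -233.2  340.8] 49
dark [ 644.4 -204.5  286.9] 173.0 [ 598. -236.  266.] [ 716. -180.  326.] 411
grey [ 666.9 -221.8  294.6] 170.3 [ 598. -253.  266.] [ 719. -191.  322.] 448<stdin>:7: RuntimeWarning: Mean of empty slice.
  ret = um.true_divide(
  avg = a.mean(axis, **keepdims_kw)
<stdin>:7: RuntimeWarning: Degrees of freedom <= 0 for slice
  c *= np.true_divide(1, fact)
  c *= np.true_divide(1, fact)
<stdin>:25: RuntimeWarning: Mean of empty slice.
Traceback (most recent call last):
ValueError: zero-size array to reduction operation minimum which has no identity
```

Request:
{"api": "jog_arm", "payload": {"increments": [[1,[2,4.5,0],0.06],[1,[4.2,9.6,0],0.12],[1,[6.4,14.7,0],0.18],[1,[8.6,19.8,0],0.24],[1,[10.8,24.9,0],0.3]]}}

```text
clock: 0.72
tcp_pos: [368.1, -317.5, 230.8]
orientation: [154.2, 90.0, 106.1]
contact_force: [1.2, -0.7, 0.2]
opening: 85.6
```

Request:
{"api": "jog_arm", "payload": {"increments": [[1,[2.2,5.1,0],0.06],[1,[4.4,10.2,0],0.12],[1,[6.6,15.3,0],0.18],[1,[8.8,20.4,0],0.24],[1,[11,25.5,0],0.3]]}}

```text
clock: 1.35
tcp_pos: [478.1, -62.6, 231.0]
orientation: [-87.7, 90.0, -118.6]
contact_force: [1.5, 0.2, -0.2]
opening: 84.8
```

Request:
{"api": "jog_arm", "payload": {"increments": [[1,[2.2,5.1,-0.5],0.06],[1,[4.4,10.2,-1],0.12],[1,[6.6,15.3,-1.5],0.18],[1,[8.5,19.5,-2.5],0.21],[1,[9.5,21.2,-3.1],0.21]]}}

```text
clock: 1.98
tcp_pos: [572.7, 149.5, 199.0]
orientation: [-150.9, 89.9, -169.8]
contact_force: [0.3, -0.7, -1.3]
opening: 85.5
```

```bash
python3 - <<'E'
from rig import *
import numpy as np, cv2
c=calibration("wrist"); s=read_state(); im,d=get_image("wrist"); np.savez("wrist1.npz",im=im,d=d,K=c["intrinsics"],T=c["cam_to_world"])
print(s["clock"],s["joints"],s["tcp_pos"],s["orientation"]); print(np.round(c["intrinsics"],1).tolist(),np.round(c["cam_to_world"],3).tolist())
cv2.imwrite("pics/wrist1.png",np.clip(im[:,:,::-1]*1.5,0,255).astype(np.uint8))
im,d=get_image("scene"); np.savez("scene1.npz",im=im,d=d)
E
```

```text
1.975 [ 7.43217048e+00 -1.25638066e-01  9.87330036e+01 -5.36526086e-03
  8.15013020e+01  2.63230810e+01] [572.71477305 149.51223248 198.99820542] [-150.8821244    89.891203   -169.77223698]
[[325.2, 0.0, 279.1], [0.0, 325.2, 204.6], [0.0, 0.0, 1.0]] [[0.946, -0.312, -0.092, 596.227], [-0.325, -0.908, -0.263, 217.105], [-0.002, 0.279, -0.96, 341.787], [0.0, 0.0, 0.0, 1.0]]
```

View pics/wrist1.png

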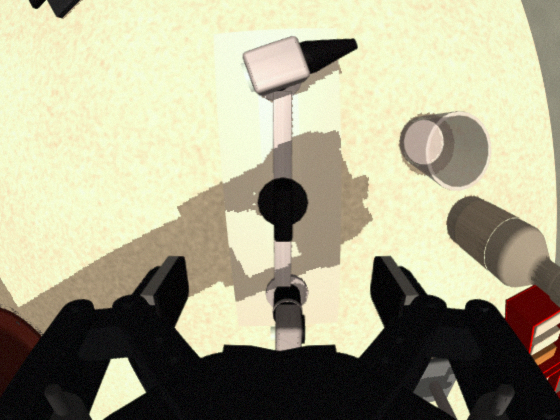

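```bash
python3 - <<'E'
from h import *
z=np.load("wrist1.npz"); im,d,K,T=[z[k] for k in ("im","d","K","T")]
a=cv2.resize(im[150:350,215:355],None,fx=4,fy=4,interpolation=cv2.INTER_CUBIC)[:600]
a=np.clip((a/255.)**.45*255,0,255).astype(np.uint8)
b=d[150:300,215:355]; v,u=np.mgrid[150:300,215:355]
def fish(u,v,d):
    du,dv=u-K[0,2],v-K[1,2]; r=np.hypot(du,dv)+1e-9; th=r/K[0,0]; t=np.tan(th)
    p=np.stack([du/r*t*d,dv/r*t*d,d],-1); return p@T[:3,:3].T+T[:3,3]
w=fish(u,v,b); hz=w[...,2]
h8=np.uint8(np.clip((hz-40)/100*255,0,255)); h8=cv2.resize(cv2.applyColorMap(h8,2),None,fx=2.8,fy=2.8,interpolation=0)
c=np.zeros((600,560+392,3),np.uint8); c[:,:560]=a[:,:,::-1]; c[:420,560:]=h8
cv2.imwrite("pics/w1c.png",cv2.resize(c,(800,504)))
for lo,hi in ((57,68),(68,85),(85,113),(113,124)):
    m=(hz>lo)&(hz<hi)&(np.hypot(w[...,0]-573,w[...,1]-148)<45); q=w[m]
    if len(q)>5:
        r=cv2.minAreaRect(q[:,:2].astype(np.float32)); print(lo,hi,len(q),np.round(q.mean(0),1),np.round(r[0],1),np.round(r[1],1),round(r[2],1))
vv,uu=np.mgrid[:420,:560]; W=fish(uu,vv,d); x,y,zz=np.moveaxis(W,-1,0)
m=(abs(zz-130)<4)&(np.hypot(x-602,y-249)<40); r=cv2.minAreaRect(W[m][:,:2].astype(np.float32)); print("oto top",r,np.median(zz[m]))
m=(abs(zz-50)<5)&(x>450)&(x<700)&(y>-40)&(y<330); r=cv2.minAreaRect(W[m][:,:2].astype(np.float32)); print("dock",r)
m=(zz>100)&(zz<124)&(x>625)&(x<680)&(abs(y-250)<30); q=W[m]; cc=q.mean(0); e=np.linalg.eigh(np.cov((q[:,:2]-cc[:2]).T))[1][:,-1]; print("cone",cc,np.degrees(np.arctan(e[1]/e[0])),q[np.argmax(q[:,0])])
E
```

```text
57 68 506 [583.  171.8  63.2] [574.5 145.5] [85.9 14.9] 71.6
68 85 97 [578.8 154.1  84.3] [575.5 149.4] [37.5 40.3] 64.3
85 113 1046 [575.3 150.8  88. ] [575.3 148.9] [39.8 40.3] 71.1
113 124 1046 [575.4 148.9 119.7] [575.  148.1] [41.1 13.4] 71.6
oto top ((604.3840942382812, 248.6146240234375), (38.336265563964844, 30.40713119506836), 0.25839173793792725) 130.10871124392614
dock ((574.428955078125, 146.8944549560547), (301.6929016113281, 110.84683990478516), 73.65306091308594)
cone [640.84705215 247.73706445 119.32037873] 2.8156619248962538 [663.61715641 249.8166878  115.74303394]
```

View pics/w1c.png

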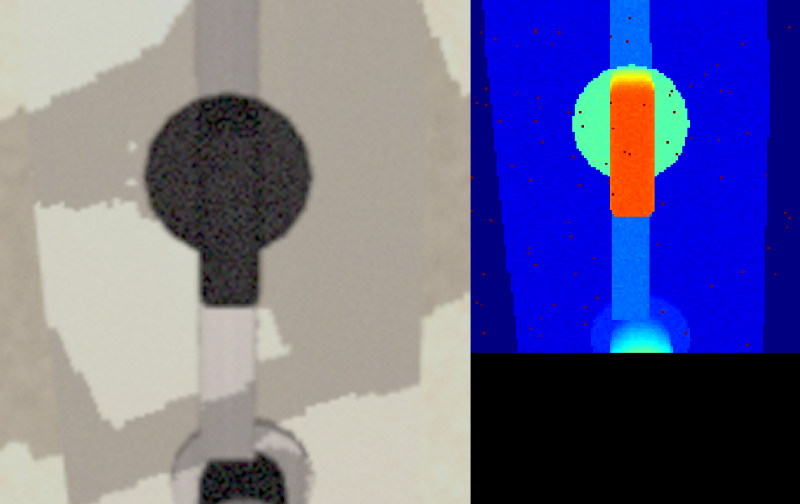

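The wrist view shows a 40 mm flange under the wing at z≈87, so the tips must stay above about 90. It puts the wing at (575,148), bearing 71.5°. The otoscope head is at (604,248.6) with yaw about 0–1°.

Request:
{"api": "jog_arm", "payload": {"increments": [[1,[0.2,-0.1,-3],0.01],[1,[0.2,-0.1,-6],0.01],[1,[0.2,-0.1,-8.5],0.01],[1,[0.2,-0.1,-10],0.01],[1,[0.2,-0.1,-10.6],0.01]], "squeeze": 40}}

```text
clock: 2.7
tcp_pos: [574.5, 145.6, 93.7]
orientation: [-140.4, 89.9, -158.9]
contact_force: [-0.2, 0.3, -0.3]
opening: 85.5
```

Request:
{"api": "jog_arm", "payload": {"increments": [[-0.4,[0,0,0],0],[-1,[0,0,0],0],[-1,[0,0,0],0],[-1,[0,0,0],0],[-1,[0,0,0],0]]}}

```text
clock: 3.32
tcp_pos: [574.6, 146.9, 95.1]
orientation: [177.9, 89.9, 159.4]
contact_force: [-4.6, 0.7, 5.6]
opening: 13.3
```

Request:
{"api": "jog_arm", "payload": {"increments": [[-1,[0,0,0],0],[-1,[0,0,0],0],[-1,[0,0,0],0],[-1,[0,0,0],0],[-1,[0,0,0],0]]}}

```text
clock: 3.95
tcp_pos: [574.6, 146.9, 95.0]
orientation: [176.6, 89.9, 158.1]
contact_force: [-5.1, 0.9, 6.1]
opening: 13.3
```

Request:
{"api": "jog_arm", "payload": {"increments": [[-1,[0,0,0],-0.12],[-1,[0,0,0],-0.24],[-1,[0,0,0],-0.36],[-1,[0,0,0],-0.48],[-1,[0,0,0],-0.6]]}}

```text
clock: 4.58
tcp_pos: [574.7, 146.8, 95.1]
orientation: [-140.6, 90.0, 166.4]
contact_force: [-4.0, 0.6, 4.9]
opening: 13.3
```

Request:
{"api": "jog_arm", "payload": {"increments": [[-1,[0,0,0],-0.12],[-1,[0,0,0],-0.24],[-1,[0,0,0],-0.36],[-1,[0,0,0],-0.48],[-1,[0,0,0],-0.6]]}}

```text
clock: 5.2
tcp_pos: [574.8, 146.6, 95.1]
orientation: [-52.6, 90.0, -140.0]
contact_force: [-5.1, -0.7, 5.0]
opening: 13.3
```

Request:
{"api": "jog_arm", "payload": {"increments": [[-1,[0,0,0],-0.12],[-1,[0,0,0],-0.22],[-1,[0,0,0],-0.25],[-1,[0,0,0],-0.25],[-1,[0,0,0],-0.25]]}}

```text
clock: 5.82
tcp_pos: [574.8, 146.5, 95.1]
orientation: [-36.4, 90.0, -137.9]
contact_force: [-4.5, -0.2, 4.9]
opening: 13.5
```

```bash
python3 - <<'E'
from rig import *
import numpy as np
from scipy.spatial.transform import Rotation as Ro
s=read_state(); R=Ro.from_euler('xyz',s["orientation"],degrees=True).as_matrix(); print(np.round(R,3).tolist(),np.degrees(np.arctan2(R[1,2],R[0,2])),s["joints"],s["wrist_torque"],s["contact_force"])
E
```

```text
[[-0.0, 0.98, -0.2], [-0.0, -0.2, -0.98], [-1.0, -0.0, 0.0]] -101.52576705390896 [ 7.12485194e+00  5.70950196e+00  1.03151278e+02 -1.87432952e-02
  7.11645628e+01  1.08656678e+02] [-0.09724134  0.671513   -0.08916908] [-4.51911328 -0.20010501  4.8684096 ]
```

Latch is at about 1.49 rad. I'll release, rise and look.

Request:
{"api": "jog_arm", "payload": {"increments": [[0.2,[0,0,0],0],[0.6,[0,0,0],0],[1,[0,0,0],0],[1,[0,0,0],0],[1,[0,0,0.2],0]]}}

```text
clock: 6.45
tcp_pos: [574.7, 146.6, 96.1]
orientation: [-74.8, 90.0, -176.3]
contact_force: [-0.1, 0.2, -0.5]
opening: 85.1
```

Request:
{"api": "jog_arm", "payload": {"increments": [[1,[0,0,2],0],[1,[0,0,5],0],[1,[0,0,8],0.1],[1,[0,0,11],0.15],[1,[0,0,13],0.21]]}}

```text
clock: 7.08
tcp_pos: [575.8, 146.7, 230.3]
orientation: [96.4, 89.7, 7.0]
contact_force: [-0.1, 0.6, -0.1]
opening: 85.8
```

Request:
{"api": "jog_arm", "payload": {"increments": [[1,[0.5,2,0],0],[1,[1.5,5,0],0],[1,[2.5,8.5,0],0],[1,[2.9,10.1,0],0],[1,[2.9,10.1,0],0]]}}

```text
clock: 7.7
tcp_pos: [603.5, 248.6, 225.6]
orientation: [-64.7, 89.9, -154.1]
contact_force: [0.1, -0.3, 0.0]
opening: 85.4
```

```bash
cat >> h.py <<'E'
def fish(u,v,d,K,T):
    du,dv=u-K[0,2],v-K[1,2]; r=np.hypot(du,dv)+1e-9; t=np.tan(r/K[0,0])
    return np.stack([du/r*t*d,dv/r*t*d,d],-1)@T[:3,:3].T+T[:3,3]
E
python3 - <<'E'
from rig import *
from h import *
c=calibration("wrist"); s=read_state(); im,d=get_image("wrist"); K,T=c["intrinsics"],c["cam_to_world"]; np.savez("wrist2.npz",im=im,d=d,K=K,T=T)
t,dt=get_image("top"); np.savez("top2.npz",im=t,d=dt)
print(s["clock"],s["tcp_pos"],s["orientation"],s["joints"])
vv,uu=np.mgrid[:420,:560]; W=fish(uu,vv,d,K,T); x,y,z=np.moveaxis(W,-1,0); W[d==0]=np.nan
for nm,zz,cx,cy,rr in (("oto",130,604,249,40),("bar",63,575,147,75),("wing",120,575,147,30)):
    m=(abs(z-zz)<3.5)&(np.hypot(x-cx,y-cy)<rr)
    if m.sum()>10: print(nm,cv2.minAreaRect(W[m][:,:2].astype(np.float32)),np.median(z[m]),m.sum())
cv2.imwrite("pics/wrist2.png",np.clip(im[:,:,::-1]*1.5,0,255).astype(np.uint8))
E
```

```text
7.7 [603.49247681 248.61811667 225.57595851] [ -64.66554565   89.92109223 -154.07909527] [ 1.58682971e+01  6.94729640e+00  8.87902729e+01 -1.38410071e-02
  8.43401272e+01  1.05283221e+02]
oto ((605.1968994140625, 248.6740264892578), (37.276248931884766, 29.85995864868164), 0.3171505630016327) 130.04048257826028 1803
bar ((575.7673950195312, 150.51358032226562), (22.74615478515625, 149.704833984375), 78.02681732177734) 63.03158209817627 1601
wing ((575.105224609375, 148.0203399658203), (14.079526901245117, 41.19770812988281), 78.29096984863281) 119.8146701407868 649
```

View pics/wrist2.png

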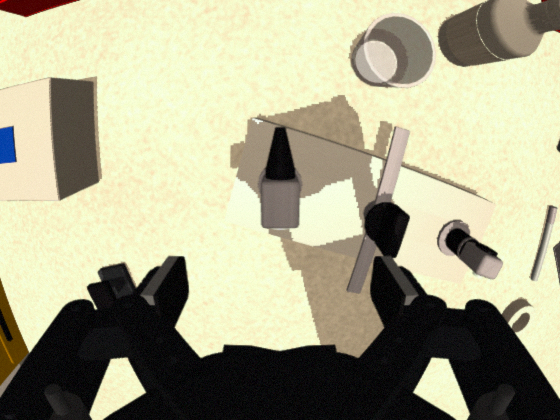

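The view shows the bar swung clear of both collars (wing at −11.7°, about 1.49 rad) and the otoscope at (605,248.7), yaw 0.3°. Next I descend and grip.

Request:
{"api": "jog_arm", "payload": {"increments": [[1,[0.1,0,-4],0],[1,[0.1,0,-8],0],[1,[0.1,0,-11],0],[1,[0.1,0,-13],0],[1,[0.1,0,-13.6],0]], "squeeze": 50}}

```text
clock: 8.43
tcp_pos: [604.2, 246.8, 89.0]
orientation: [-72.0, 89.9, -161.5]
contact_force: [0.2, -0.5, 0.5]
opening: 85.5
```

Request:
{"api": "jog_arm", "payload": {"increments": [[0.2,[0,0,0],0],[-0.2,[0,0,0],0],[-1,[0,0,0],0],[-1,[0,0,0],0],[-1,[0,0,0],0]]}}

```text
clock: 9.05
tcp_pos: [605.7, 248.0, 91.8]
orientation: [108.6, 89.9, 19.1]
contact_force: [-0.3, 1.0, 5.5]
opening: 29.5
```

Request:
{"api": "jog_arm", "payload": {"increments": [[-1,[0,0,0],0],[-1,[0,0,0],0],[-1,[0,0,0],0],[-1,[0,0,0.3],0],[-1,[0,0,0.6],0]]}}

```text
clock: 9.68
tcp_pos: [603.7, 247.2, 94.8]
orientation: [-72.5, 89.8, -162.0]
contact_force: [-0.8, 0.3, -3.3]
opening: 29.5
```

Request:
{"api": "jog_arm", "payload": {"increments": [[-1,[0,0,0.8],0],[-1,[0,0,1.8],0],[-1,[0,0,2.8],0],[-1,[0,0,4],0],[-1,[0,0,5.5],0]]}}

```text
clock: 10.3
tcp_pos: [604.8, 247.6, 152.2]
orientation: [-95.0, 90.0, 175.5]
contact_force: [0.4, -0.2, -3.2]
opening: 29.9
```

Request:
{"api": "jog_arm", "payload": {"increments": [[-1,[0,0,2.5],0],[-1,[0,0,5],0],[-1,[0,0,8],0],[-1,[0,0,10.5],0],[-1,[0,0,12.1],0]]}}

```text
clock: 10.92
tcp_pos: [605.3, 247.7, 275.0]
orientation: [105.6, 89.8, 16.1]
contact_force: [-0.2, 0.1, -3.6]
opening: 29.6
```

```bash
python3 - <<'E' 2>/dev/null
from rig import *
from h import *
c=calibration("wrist"); s=read_state(); im,d=get_image("wrist"); K,T=c["intrinsics"],c["cam_to_world"]; np.savez("wrist3.npz",im=im,d=d,K=K,T=T)
print(s["clock"],s["tcp_pos"],s["contact_force"],s["opening"])
cv2.imwrite("pics/wrist3.png",np.clip(im[:,:,::-1]*1.5,0,255).astype(np.uint8))
sc,ds=get_image("scene"); np.savez("scene3.npz",im=sc,d=ds)
# inspection camera: horizontal extents in each view
for n,k in (("top",0),("top",2),("scene",0),("scene",3)):
    im,d,K,T=load(n,k); w=cloud(d,K,T); x,y,z=np.moveaxis(w,-1,0); g=im.max(2).astype(int)
    near=(np.hypot(x-655,y+215)<110)
    m=near&(z>335); print(n,k,"post top",np.round(np.nanmean(w[m],0),1),m.sum())
    m=near&(z>265)&(z<330); q=w[m]; r=cv2.minAreaRect(q[:,:2].astype(np.float32)); print(" all",np.round(r[0],1),np.round(r[1],1),round(r[2],1))
    m=near&(z>311)&(z<318); q=w[m]; c0=np.median(q[:,:2],0); e=np.linalg.eigh(np.cov(q[:,:2].T))[1][:,-1]; print(" ridge",c0,np.degrees(np.arctan(e[1]/e[0])),q.min(0)[:2],m.sum())
    m=near&(z>318)&(z<327); 
    if m.sum()>20: r=cv2.minAreaRect(w[m][:,:2].astype(np.float32)); print(" housing top",np.round(r[0],1),np.round(r[1],1),round(r[2],1),np.median(z[m]))
    for lo,hi in ((3,25),):
        m=near&(z>lo)&(z<hi); q=np.c_[x[m],y[m]].astype(np.float32); r=cv2.minAreaRect(q); print(" base",np.round(r[0],1),np.round(r[1],1),round(r[2],1),np.median(z[m]),m.sum())
E
```

```text
10.925 [605.33898749 247.73403225 275.01012045] [-0.18342291  0.12823905 -3.55489328] 29.622631601230758
top 0 post top [ 696.6 -233.2  340.8] 49
 all [ 656.5 -207.6] [ 68.1 108.9] 68.0
 ridge [ 690.82899497 -227.64001614] 51.85615898425914 [ 688.47151343 -235.80835667] 10
 base [ 652.8 -209.2] [212.9 208.1] 47.3 10.38682233792224 1075
top 2 post top [ 696.9 -232.9  341.2] 47
 all [ 656.  -207.9] [ 67.8 108.5] 69.2
 ridge [ 691.47404659 -227.15716376] 33.73292649578272 [ 688.74681715 -235.23169504] 9
 base [ 651.6 -216.4] [210.6 206.5] 49.7 10.287665785138415 1060
scene 0 post top [ 703.4 -231.4  340.7] 43
 all [ 664.6 -216.8] [ 63.6 113.8] 84.8
 ridge [ 707.30182031 -227.7290706 ] -40.68128559922636 [ 696.20937444 -238.33431331] 20
 housing top [ 705.6 -228.7] [ 8.7 16.5] 49.6 322.9129318285262
 base [ 652.8 -202.1] [126.  204.4] 68.5 12.22764451008294 968
scene 3 post top [ 703.2 -231.7  340.9] 41
 all [ 664.8 -217. ] [ 61.8 113.8] 84.4
 ridge [ 705.87225351 -228.53369724] -39.28269811631283 [ 697.04346618 -237.31408481] 18
 housing top [ 705.9 -229.5] [ 7.6 17.2] 38.3 322.5563036727708
 base [ 652.2 -208.7] [132.4 207.7] 75.9 12.097971387522534 962
```

View pics/wrist3.png

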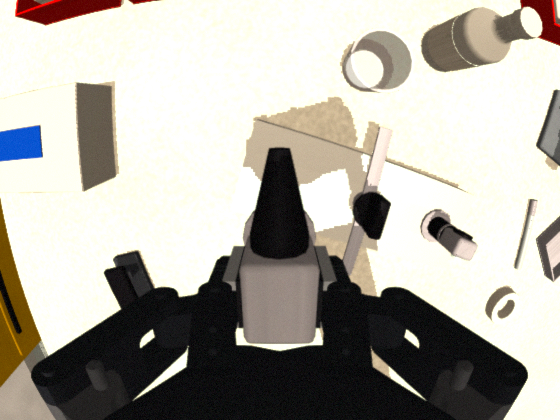

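The otoscope hangs upright between the pads and is out of its well; the bar is still open. The inspection-camera axis needs a better measurement, so I'll move above it for a wrist view.

Request:
{"api": "jog_arm", "payload": {"increments": [[-1,[0,-1,2],-0.03],[-1,[0,-4,5],-0.08],[-1,[0,-8,8],-0.13],[-1,[0,-12,11],-0.18],[-1,[0,-16,14],-0.23]]}}

```text
clock: 11.65
tcp_pos: [604.3, 85.8, 413.1]
orientation: [-59.3, 89.9, -162.2]
contact_force: [-0.0, -0.2, -2.3]
opening: 29.2
```

Request:
{"api": "jog_arm", "payload": {"increments": [[-1,[0,-4,2],-0.05],[-1,[0,-8,4],-0.1],[-1,[0,-12,5],-0.15],[-1,[0,-16,5.5],-0.15],[-1,[0,-19,5.5],-0.15]]}}

```text
clock: 12.28
tcp_pos: [604.3, -104.6, 467.9]
orientation: [-0.2, 90.0, -111.6]
contact_force: [0.3, 0.5, -2.8]
opening: 29.3
```

Request:
{"api": "jog_arm", "payload": {"increments": [[-1,[0,-1,0],0],[-1,[0,-1.4,0],0],[-1,[0,-1.4,0],0],[-1,[0,-1.4,0],0],[-1,[0,-1.4,0],0]]}}

```text
clock: 12.9
tcp_pos: [604.9, -115.6, 467.4]
orientation: [149.3, 90.0, 38.0]
contact_force: [-0.7, -0.3, -2.3]
opening: 29.1
```

```bash
python3 - <<'E' 2>/dev/null
from rig import *
from h import *
c=calibration("wrist"); s=read_state(); im,d=get_image("wrist"); K,T=c["intrinsics"],c["cam_to_world"]; np.savez("wrist4.npz",im=im,d=d,K=K,T=T)
print(s["clock"],s["tcp_pos"],s["qvel"].max(),s["opening"],T.round(3).tolist())
cv2.imwrite("pics/wrist4.png",np.clip((im[:,:,::-1]/255.)**.6*255,0,255).astype(np.uint8))
v,u=np.mgrid[:420,:560]; w=fish(u,v,d,K,T); w[d==0]=np.nan; x,y,z=np.moveaxis(w,-1,0); g=im.max(2).astype(int)
near=np.hypot(x-655,y+215)<120
print(np.histogram(z[near&(z>230)],bins=np.arange(230,351,5)))
m=near&(z>335)&(z<350); print("post",np.nanmean(w[m],0),cv2.minEnclosingCircle(w[m][:,:2].astype(np.float32)),m.sum())
m=near&(z>275)&(z<330)&(np.hypot(x-700,y+232)>14); print("all",cv2.minAreaRect(w[m][:,:2].astype(np.float32)))
m=near&(z>6)&(z<16); print("base",cv2.minAreaRect(w[m][:,:2].astype(np.float32)),m.sum())
E
```

```text
12.9 [ 604.90138513 -115.61830922  467.40207286] 0.16033518650419415 29.06703072613258 [[-0.363, -0.895, -0.259, 671.226], [-0.932, 0.348, 0.102, -140.768], [-0.001, 0.279, -0.96, 610.282], [0.0, 0.0, 0.0, 1.0]]
(array([   0,    0,    0,    0,    3,   29,   25,   34,   85,  194,  452,
        537, 1046, 2057,  240,   32,   24,   32,   24,   34,   36,   24,
        301,   37]), array([230, 235, 240, 245, 250, 255, 260, 265, 270, 275, 280, 285, 290,
       295, 300, 305, 310, 315, 320, 325, 330, 335, 340, 345, 350]))
post [ 700.19901699 -232.44052058  343.28572597] ((700.4042358398438, -233.62205505371094), 9.31701946258545) 362
all ((660.502197265625, -207.61524963378906), (68.41436767578125, 107.37066650390625), 67.51248168945312)
base ((646.5592041015625, -198.82855224609375), (73.43136596679688, 212.16810607910156), 69.18060302734375) 1872
```

View pics/wrist4.png

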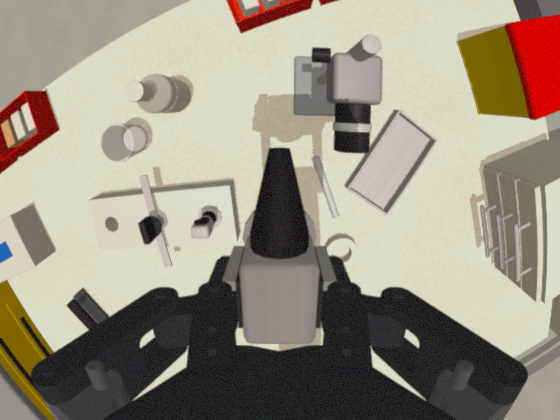

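The image shows the inspection camera at (355,100): housing (358,78), post top (372,45), barrel with front edge at about (351,152). Tops lie near z≈297, so the lens axis is near z≈277. Fitting the barrel cylinder from this depth.

```bash
cat > fit.py <<'E'
from h import *
from scipy.optimize import least_squares
q=np.load("wrist4.npz"); im,d,K,T=[q[k] for k in ("im","d","K","T")]
v,u=np.mgrid[:420,:560]; w=fish(u,v,d,K,T); w[d==0]=np.nan; x,y,z=np.moveaxis(w,-1,0); g=im.max(2).astype(int)
m=(u>325)&(u<378)&(v>100)&(v<160)&(z>262)&(z<310); P=w[m]
for yaw0 in (-21.5,):
    f=lambda p:(lambda a,c:np.hypot((P[:,:2]-c)@[-np.sin(a),np.cos(a)],P[:,2]-p[2])-p[3])(p[1],np.array([630,p[0]]))
    r=least_squares(f,[-205,np.radians(yaw0),277,19],loss="soft_l1",f_scale=1); r2=least_squares(lambda p:f([*p,19]),[-205,np.radians(yaw0),277],loss="soft_l1",f_scale=1)
    for s in (r,r2): print("cyl y@630 yaw z R",s.x[0],np.degrees(s.x[1]),s.x[2:],"rms",np.sqrt(np.median(s.fun**2)),len(P))
    a=r2.x[1]; al=(P[:,:2]-[630,r2.x[0]])@[np.cos(a),np.sin(a)]
    print("along pct",np.percentile(al,[0,.5,1,2,5,95,100]))
    pt=np.array([700.3,-232.6]); dv=pt-[630,r2.x[0]]; print("post along/lat",dv@[np.cos(a),np.sin(a)],dv@[-np.sin(a),np.cos(a)])
m=(u>320)&(u<390)&(v>50)&(v<108)&(z>292)&(z<302)&(g>70); r=cv2.minAreaRect(w[m][:,:2].astype(np.float32)); print("housing top",r,np.median(z[m]))
# cone and head of held otoscope
m=(u>245)&(u<315)&(v>145)&(v<252)&(d<175)&(d>60); C=w[m]; print("cone pts",len(C),C.mean(0))
R=T[:3,:3]
for r0 in (150,156,165,180,200,220,235,245):
    k=np.where((d[r0]<175)&(d[r0]>60)&(g[r0]<70)&(np.arange(560)>240)&(np.arange(560)<320))[0]
    if len(k): mid=k.mean(); print(r0,k.min(),k.max(),np.round(np.median(w[r0,k],0),1),np.round((w[r0,k.min()]+w[r0,k.max()])/2,1))
m=(u>235)&(u<325)&(v>245)&(v<345)&(d>60)&(d<160)&(g>70); hp=w[m]; zt=np.median(hp[:,2]); t=hp[abs(hp[:,2]-zt)<4]; print("head top",cv2.minAreaRect(t[:,:2].astype(np.float32)),zt,"normal",np.linalg.svd(t-t.mean(0),full_matrices=False)[2][2])
E
python3 fit.py
```

```text
cyl y@630 yaw z R -205.49001720250612 -21.84354286761602 [274.23058877  18.95103245] rms 0.63422243826518 1948
cyl y@630 yaw z R -205.50387952682064 -21.840307914781448 [274.17393657] rms 0.6412601779578716 1948
along pct [-24.7089267  -23.75977251 -23.28096752 -22.73574175 -20.90970965
  26.56150843  29.38804422]
post along/lat 75.33449511643298 1.0017935162390046
housing top ((677.1974487304688, -225.04786682128906), (49.16401672363281, 50.08898162841797), 68.86019134521484) 298.93924261694633
cone pts 4621 [ 638.12810517 -127.77266506  494.35664706]
150 269 289 [ 658.5 -135.6  491. ] [ 658.2 -135.5  488.8]
156 267 290 [ 656.7 -134.7  491.7] [ 656.2 -134.5  488.9]
165 265 292 [ 653.6 -133.5  492.3] [ 653.  -133.3  488.6]
180 262 296 [ 648.6 -131.8  493.3] [ 647.9 -131.4  490.6]
200 258 301 [ 642.1 -129.4  494.6] [ 640.2 -128.7  489.3]
220 253 305 [ 635.4 -126.6  496.3] [ 632.5 -125.5  488.9]
235 249 309 [ 630.2 -124.5  497.3] [ 620.8 -121.   473.2]
245 245 312 [ 626.  -123.1  497.8] [ 620.  -120.1  482.2]
head top ((604.2214965820312, -114.34007263183594), (33.930599212646484, 37.89185333251953), 69.04547119140625) 505.7942175720879 normal [ 0.00766923 -0.00693705  0.99994653]
```

Lens axis: z≈274.3, yaw ≈ −21.5°, glass ≈ (607,−196.5). The post is 100 mm behind the glass, as it should be, so cam_view ≈ (514,−160,274.5). The tip is now at (659,−136,488). Moving back first, then down.

Request:
{"api": "jog_arm", "payload": {"increments": [[-1,[-2,-0.4,0],0],[-1,[-6,-1,0],0],[-1,[-10,-1.7,0],0],[-1,[-13.5,-2.2,-2],0],[-1,[-14.5,-2.4,-6],-0.005]]}}

```text
clock: 13.58
tcp_pos: [459.2, -140.7, 410.0]
orientation: [84.5, 89.6, -27.1]
contact_force: [0.3, -0.7, -3.6]
opening: 29.3
```

Request:
{"api": "jog_arm", "payload": {"increments": [[-1,[0,0,-4],0],[-1,[0,0,-8],0],[-1,[0,0,-12],0],[-1,[0,0,-14.3],0],[-1,[0,0,-15.3],0]]}}

```text
clock: 14.2
tcp_pos: [459.2, -139.8, 252.6]
orientation: [-95.6, 89.9, 152.9]
contact_force: [-0.0, 0.3, -3.1]
opening: 29.5
```

Request:
{"api": "jog_arm", "payload": {"increments": [[-1,[0,0,0],0],[-1,[0,0,0],0],[-1,[0,0,0],0],[-1,[0,0,0],0],[-1,[0,0,0],0]]}}

```text
clock: 14.82
tcp_pos: [460.0, -140.5, 254.6]
orientation: [81.4, 90.0, -30.2]
contact_force: [-0.0, -0.3, -2.0]
opening: 29.7
```

```bash
python3 - <<'E' 2>/dev/null
from rig import *
from h import *
c=calibration("wrist"); s=read_state(); im,d=get_image("wrist"); K,T=c["intrinsics"],c["cam_to_world"]; np.savez("wrist5.npz",im=im,d=d,K=K,T=T)
print(s["clock"],s["tcp_pos"],abs(s["qvel"]).max(),s["opening"],s["contact_force"])
v,u=np.mgrid[:420,:560]; w=fish(u,v,d,K,T); w[d==0]=np.nan; g=im.max(2).astype(int)
for r0 in (146,148,150,156,180,220):
    k=np.where((d[r0]<175)&(d[r0]>60)&(g[r0]<70)&(np.arange(560)>240)&(np.arange(560)<320))[0]
    if len(k): print("wrist cone",r0,k.min(),k.max(),np.round((w[r0,k.min()]+w[r0,k.max()])/2,1))
for n in ("top","scene"):
    im,d=get_image(n); np.savez(f"{n}5.npz",im=im,d=d); _,_,K,T=load(n,5); w=cloud(d,K,T); x,y,z=np.moveaxis(w,-1,0); g=im.max(2).astype(int)
    print(n,"pred tip px",proj([514.2,-159.9,274.5],K,T),"glass px",proj([607.2,-196.5,274.5],K,T))
    m=(np.hypot(x-490,y+150)<50)&(z>255)&(z<300)&(g<70); q=w[m]; 
    if len(q): i=np.argmax(q@[.93,-.366,0]); print(" dark far",q[i],len(q))
    m=(np.hypot(x-655,y+215)<110)&(z>255)&(z<305); q=w[m]; a=q@[.93,-.366,0]; print(" glass end",q[a<np.percentile(a,2)].mean(0))
    cu,cv_=np.int32(proj([560,-178,274],K,T)); cr=im[max(0,cv_-75):cv_+75,max(0,cu-90):cu+90]
    cv2.imwrite(f"pics/{n}5.png",np.uint8((cv2.resize(cr,None,fx=4,fy=4,interpolation=cv2.INTER_CUBIC)[:,:,::-1]/255.)**.6*255)); print(" crop origin",cu-90,cv_-75)
E
```

```text
14.825 [ 459.95064802 -140.46446712  254.5947878 ] 0.19083625323705616 29.720917394313076 [-0.04184901 -0.31646895 -2.0305688 ]
wrist cone 148 270 288 [ 513.6 -160.8  273.5]
wrist cone 150 269 289 [ 513.1 -160.6  275. ]
wrist cone 156 267 291 [ 511.  -159.8  275.5]
wrist cone 180 262 296 [ 502.6 -156.4  276.4]
wrist cone 220 253 305 [ 487.7 -150.6  276.7]
top pred tip px [370.04020093 214.23579656] glass px [384.79701708 177.09798815]
 glass end [ 603.72105304 -195.6391019   275.25273283]
 crop origin 287 120
scene pred tip px [214.19372678 132.57785646] glass px [180.51738033 145.61934513]
 dark far [ 515.02582806 -155.99621154  277.94901316] 248
 glass end [ 614.41055011 -187.12958275  280.98494874]
 crop origin 107 64
```

View pics/scene5.png

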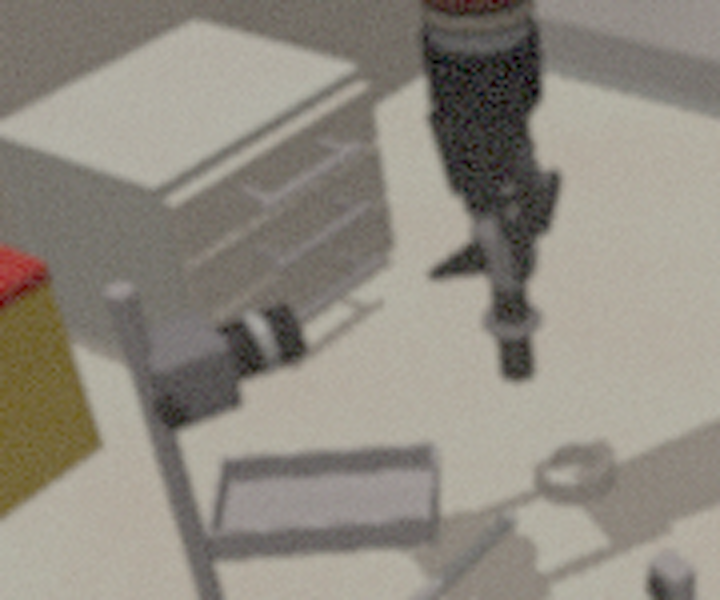

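The otoscope hangs upright in the air, its cone (tip at crop (432,270)) facing the barrel (front at crop (297,330)). I'll check tip against lens axis within single views, so calibration biases cancel.

```bash
python3 - <<'E' 2>/dev/null
from h import *
from scipy.optimize import least_squares
def axisfit(P,x0,y0,z0,slope,R=None):
    # axis: y=y0+tan(a)(x-x0), z = z0 ; radius r0+k*s
    def f(p):
        c,sn=np.cos(p[1]),np.sin(p[1]); dx=P[:,:2]-[x0,p[0]]; s=dx[:,0]*c+dx[:,1]*sn; l=-dx[:,0]*sn+dx[:,1]*c
        if slope: return np.hypot(l,P[:,2]-p[2]-p[5]*s)-(p[3]+p[4]*s)
        return np.hypot(l,P[:,2]-p[2])-R
    p0=[y0,np.radians(-21.5),z0]+([8,-.2,0] if slope else [])
    r=least_squares(f,p0,loss="soft_l1",f_scale=1.); return r.x,np.sqrt(np.median(r.fun**2)),len(P)
for n in ("scene","top"):
    im,d,K,T=load(n,5); w=cloud(d,K,T); x,y,z=np.moveaxis(w,-1,0); g=im.max(2).astype(int)
    D=np.array([.93,-.366]); al=(x-607)*D[0]+(y+196.5)*D[1]; la=(x-607)*.366+(y+196.5)*.93
    m=(al>0)&(al<45)&(abs(la)<26)&(z>252)&(z<305); p,e,k=axisfit(w[m],630,-205.5,274,False,19.); print(n,"barrel y@630,yaw,z",p[0],np.degrees(p[1]),p[2],e,k)
    m=(al>-140)&(al<-95)&(abs(la)<18)&(z>258)&(z<295); q=w[m]
    print(" cone pts",len(q), "farthest al",np.percentile(al[m],[90,98,100]))
    if len(q)>30:
        p,e,k=axisfit(q,495,-152,275,True); print(" cone y@495,yaw,z,r,taper,zslope",p[0],np.degrees(p[1]),p[2:],e,k)
        print(" tip z",p[2]+p[5]*20.7," tip lateral at x=514.2: y",p[0]+np.tan(p[1])*19.2)
# wrist: head top & cone at final, same fit
q=np.load("wrist5.npz"); im,d,K,T=[q[k] for k in ("im","d","K","T")]
v,u=np.mgrid[:420,:560]; w=fish(u,v,d,K,T); g=im.max(2)
m=(u>240)&(u<320)&(v>147)&(v<240)&(d>60)&(d<175)&(g<80)&(w[...,2]>262); p,e,k=axisfit(w[m],495,-152,275,True); print("wrist cone",p[0],np.degrees(p[1]),p[2:],e,k,"tip",p[0]+np.tan(p[1])*19.2,p[2]+p[5]*20.7)
m=(u>245)&(u<315)&(v>262)&(v<330)&(d>60)&(d<160)&(g>60); t=w[m]; zt=np.median(t[:,2]); t=t[abs(t[:,2]-zt)<3]; print("head top z",zt,np.linalg.svd(t-t.mean(0),full_matrices=False)[2][2])
E
```

```text
scene barrel y@630,yaw,z -206.31635187653742 -20.617848340529314 272.65943910818413 1.0964131984474683 259
 cone pts 118 farthest al [-105.82154682 -100.12663798  -99.53588071]
 cone y@495,yaw,z,r,taper,zslope -154.2630664105356 -16.487322686081956 [ 2.72833990e+02  8.66798666e+00 -2.97752217e-01  6.07800483e-02] 0.9991377647018869 118
 tip z 274.09213659147554  tip lateral at x=514.2: y -159.94574485973158
top barrel y@630,yaw,z -207.08647677665837 -22.086831634135415 272.2847906185764 1.4327830040779315 278
```

```bash
python3 - <<'E'
from h import *
from scipy.spatial.transform import Rotation as Ro
from rig import read_state
q=np.load("wrist5.npz"); im,d,K,T=[q[k] for k in ("im","d","K","T")]
v,u=np.mgrid[:420,:560]; w=fish(u,v,d,K,T); g=im.max(2)
# cone top ridge: highest points per row, and head-top plane
for r0 in (149,152,160,175,190,205,220,230):
    k=np.where((d[r0]>60)&(d[r0]<175)&(abs(u[r0]-279)<35)&(w[r0,:,2]>255))[0]; c=k[abs(k-k.mean())<4]; print(r0,len(k),np.round(w[r0,c].mean(0),1))
m=(u>245)&(u<315)&(v>262)&(v<330)&(d>60)&(d<160)&(g>60); t=w[m]; zt=np.median(t[:,2]); t=t[abs(t[:,2]-zt)<3]; print("head top z",zt,t.mean(0),np.linalg.svd(t-t.mean(0),full_matrices=False)[2][2])
s=read_state(); print(Ro.from_euler('xyz',s["orientation"],degrees=True).as_matrix().round(3).tolist())
im,d,K,T=load("top",5); cu,cv_=287,120
E
```

```text
149 20 [ 513.7 -160.7  277.3]
152 23 [ 512.8 -160.5  278.9]
160 27 [ 510.2 -159.5  279.9]
175 33 [ 505.2 -157.5  281.1]
190 40 [ 500.2 -155.7  282.5]
205 48 [ 495.3 -153.8  283.9]
220 53 [ 490.3 -151.6  284.9]
230 57 [ 486.9 -150.2  285.4]
head top z 293.0232702984475 [ 464.14365588 -141.62920348  292.96769145] [ 0.01973976 -0.01293084  0.99972153]
[[-0.0, 0.93, -0.367], [0.0, -0.367, -0.93], [-1.0, -0.0, -0.0]]
```

View pics/top5.png

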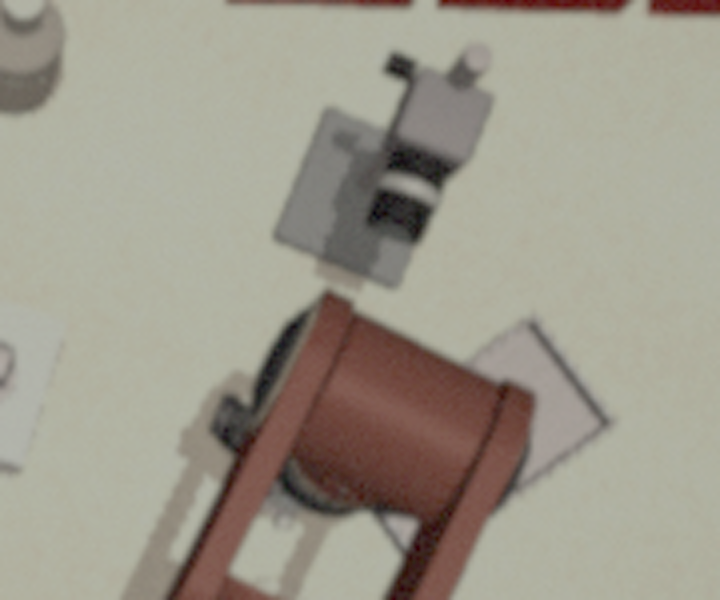

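```bash
python3 -c "
from rig import *
s=read_state();print(s['clock'],s['tcp_pos'],s['opening']);print(sign_off())"
```

```text
14.975 [ 459.83828263 -140.38885542  254.30653694] 29.6268063417113
the job is handed in; nothing more can be done
None
```

I turned the wing knob clockwise past its detent, lifted the otoscope out and handed the job in at 15 s. The arm was still holding the otoscope in front of the inspection camera.

- **Latch:** a look after I let go put it at about 1.49 rad, open and clear of both collars. The ophthalmoscope was still in its well, and I saw nothing else disturbed.
- **Tip position:** the last wrist view put the tip at about (514, −161, 274). The target I worked out from the lens was (514.2, −159.9, 274.3).
- **Direction:** the cone's yaw was −21.4°, against about −21.5° for the lens axis.
- **Scene camera:** it agreed with the wrist view to within 1–3 mm.
- **Top camera:** it could not check the tip because the arm hid it.
- **Tilt:** the wrist view suggested the head leans 0.5–1.3° nose-down. That may be measurement error, and the moves available could not correct it.

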